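# Tap loose the jammed lid of a pencil box

## Robot

A 7-joint arm with a two-finger parallel gripper is mounted at the origin on a cart in front of the work surface, level with it; the furniture and walls round the work are solid. World frame = base frame: x ahead of the robot, y to its left, z up, the work surface at z = 0. Lengths are in m, angles in rad, forces in N, time in s.
With the tool pointing down it reaches from about 0.4 to 0.85 m from the base axis. Payload 10.4 kg.
Tool frame: the origin (TCP) lies midway between the tips of the shut fingers; the grasp point (between the pads) lies 19 mm behind it; z points along the fingers, y is the line along which they close (so a half turn about z gives the same grasp; the last joint's range is limited). The gripper opens to 87 mm and grips with 3 to 60 N. Pads are 19 mm wide; open, the fingers measure 117 mm over their backs; the gripper's body (75 mm by 190 mm) begins 51 mm behind the grasp point.
Start: joints at [1.284, 0.332, -0.065, 1.46, 0.022, 1.35, -0.088], TCP at [0.163, -0.603, 0.223] pointing down, gripper open.
Joint ranges: [-2.6, 2.6], [-0.5, 2.12], [-1.47, 1.34], [0.16, 2.42], [-1.27, 4.41], [0.06, 2.06], [-2.6, 2.6]. Speed limits (rad/s): [2.22, 2.22, 2.79, 2.79, 3.14, 3.14, 3.14].

## Interface

Orientations are given as a unit quaternion [x, y, z, w].
In Python, from bench import r gives the robot as it stands.
- The arm moves only by the tool arm_command, never from a script. Its arguments are lists of equal length, an entry for each row: "xyz": the shift along the world's x, y, z in m, a list of three; "rot": the turn, a rotation vector about the world's x, y, z in rad, a list of three. In form: {"xyz": [[tx, ty, tz], ...], "rot": [[ax, ay, az], ...]}. A call has 1 to 20 rows; each row is the pose to reach, as a shift and turn from the pose commanded when the call began; what a row does not reach only later rows make up. A row lasts 1/12 s, in which the tool goes at most 41.7 mm and 7.16 degrees, less where a joint would pass 70% of its speed; a pose out of reach is approached as far as the arm can. A call with a gripper value outside its range is refused whole. "grip" is the opening, from 0 (shut) to 1 (fully open), set as the call begins (left out, the last holds). The fingers move at their own pace and stop on an object; "squeeze" is the grip in N (left out, the last holds). Time passes only in rows, so rows that repeat a pose let the fingers close. It gives the time, the measured TCP pose, the force, the opening and the grip force at its end, in the units of the state.
- r.read_state(): the state, without advancing time (a new reading comes with each control period).
- r.camera(name): name is "scene" or "top" or "wrist"; returns the picture (400x640x3 uint8, red, green, blue); there is no depth.
- r.camera_model(name): a dict with "fx", "fy", "cx", "cy" (pixels), "T" (4x4, takes a point from camera to world coordinates). Camera axes: x right, y up, looking along -z (the intrinsics and any distortion apply to the point x, -y, -z); pixel columns grow to the right and rows downward; lengths in m; the calibration is good to about 2 mm. A picture is of the moment at which its call begins: read the wrist's pose just before it. camera_model takes no time and is no camera call; for the wrist camera it gives the pose at the moment of the call.
- r.close_job(): hands the job in; it is judged then, once.
Trained networks look in the newest picture that a camera, given by its name, has taken for a name from the list of things; names that differ only in an ending like _2 or _b are one class to them, and where a whole thing is asked for, a point or a joint stands for the part that bears it (a point fixed in the world has none). Each returns a list of dicts, best first, with "conf" (0 to 1); they miss things now and then, are a little off and sometimes report something else, mostly with a low value. They report only what shows in the picture. A call takes as long as a camera call. They do not tell look-alikes from the thing itself.
- r.look_for(label, camera): "at" ([x, y, z] in m, in the coordinates of the camera as it stood for that picture, good to about 4 mm: the middle of the surface that is visible of it).
- r.spot_point(label, camera): "at" ([x, y, z] in m, in the coordinates of the camera as it stood for that picture, good to about 4 mm: a listed point, or the origin of a listed thing).
The state is a dict: "time": time; "joint_positions": joint angles; "joint_vel": joint speeds; "joint_torque": joint torques, N m; "ee_pos": TCP position; "eef_rot": TCP orientation; "ft_force": force on the tool from outside, world axes, zero at the start; "torque": the same for the moment, N m; "width": finger opening in m; "grip_force": force on a finger pad.
Only numpy, scipy, OpenCV 4.12 (cv2) and the standard library are available. Lean on these libraries where they do the work, as an engineer would, in place of code of your own. Each camera call takes 0.05 s, during which the arm holds its last target. There are 200 camera calls.

## Task

The sliding lid of the wooden pencil box has jammed. Pick up the small mallet and work the lid loose with light taps on the left and right ends of its raised lip in turn - do not force it, and keep your hand off the lid until it is loose - then slide it gently open as far as it goes and stand the mallet upright on the desk again, leaving the other things where they are.

Things in the scene. Friction and masses are not known exactly. Their poses are not given: they have to be found in the camera images.
- pencil_box: open-topped wooden box, 165 (x) by 130 (y) by 50 mm high, fixed to the desk by its non-slip feet. Origin: centre of its underside. +x is the direction in which the lid opens, +y its left side seen from the front. Side walls reach 50 mm high, front and back walls 41 mm.
- lid: light wooden sliding lid: plate 155 mm long, 106 mm wide; across its front end a raised lip, 10 mm thick (x), 126 mm long (y), from 50 to 80 mm above the desk. Origin: on the plate's upper face under the middle of the lip; x opening direction, y left, z up. After 1 to 4 mm of free play its left and right edges jam until each has moved about 13 mm; then it slides freely (1 to 2 N).
- lip_left (a point): where to tap, in the lid's +x: point on the lip's front face, 54 mm left (+y) of its middle, 65 mm above the desk. While the lid is jammed, about 14 N on one end of the lip shifts that end only, by up to 4 mm, until the lid is racked (1 degree off straight at most); then only the other end can be shifted.
- lip_right (a point): the same point 54 mm right (-y) of the lip's middle. Pushing on the lip's middle, or further on an end that is already racked, takes 22 N or more while the lid is jammed and would split it: no more than 21 N may ever act on the lid, from mallet or hand.
- lid_travel (a joint): how far the middle of the lid has slid open, m: 0 to 0.001 at the start, jammed up to about 0.013, surely loose from 0.016, 0.055 fully open against its stop
- mallet: small mallet of 150 g standing upright on its head. Head of hard black rubber, 70 mm long (x), 30 mm wide (y), 34 mm high, with ends rounded to 15 mm radius as seen from above; wooden handle 20 (x) by 16 (y) mm rises from its middle to 105 mm above the underside. Origin: centre of the underside; z along the handle. Both ends of the head are alike.
- tape_measure: grey pocket tape measure, 58x75x27 mm, a bystander
- lip_tin: small round grey-beige tin, 41 mm across, 16 mm high, a bystander
- match_box: brown match box with a dark top, 36x54x15 mm, a bystander
- stapler: small black and white stapler, 26x121x42 mm, a bystander
Things that resemble listed ones, but are neither listed nor needed, are in the scene too. What is shaped like the mallet but red is not meant.

How it is judged:
On the way, in this order (a step that is already met when the one before it is completed fails the run):
1. the mallet is lifted off the desk (height (world z) of mallet above 0.03 m), for 0.2 s.
2. the lid is loose: it has travelled more than 16 mm (value of joint lid_travel above 0.016 m).
3. the lid is fully open: it has travelled more than 50 mm (value of joint lid_travel above 0.05 m), for 0.1 s.
At the end, for the whole second after the job is handed in: the lid has slid open more than 50 mm (stop at 55), and the mallet stands upright (within 0.1 rad) on its head on the desk, released and at rest (value of joint lid_travel above 0.05 m and height (world z) of mallet between -0.004 and 0.004 m and angle between mallet's own z axis and vertical below 0.1 rad and linear speed of mallet below 0.01 m/s and contact force between the fingers and mallet below 0.1 N); the robot touches nothing.
It fails at once if the mallet presses on the lid with more than 21 N (contact force between mallet and lid above 21 N).
It fails at once if the robot itself presses on the lid with more than 21 N (contact force between the arm and lid above 21 N).
It fails at once if the hand or arm pushes the lid before it is loose (16 mm) (value of joint lid_travel below 0.016 m and contact force between any of the arm, the fingers and lid above 1 N).
It fails at once if the fingers press on the lid with more than 21 N (contact force between the fingers and lid above 21 N).
It fails at once if a bystander is shifted by more than 20 mm (distance of any of tape_measure, lip_tin, match_box, stapler from where it was at the start of the episode above 0.02 m).
It also fails if it takes over 72 s, if anything falls off the work surface, if the arm or the gripper's body presses on something with over 40 N, if the wrist force passes 120 N, or if a joint passes its speed limit or range.

## Working session

There is one attempt and no reset: what is moved stays moved. The work goes in short steps, Python scripts to look and compute and a tool call to move; the robot and the scene stay as the last step left them, time stands still between calls to the robot, and variables do not carry over. Pictures are saved under pics/ and viewed, at most 10 in all, crops included, and the job is handed in when it is done.

Besides the shell and the picture viewer there is one more tool, called after ">>>" as name(argument=value, ...), one argument or row to a line, values as JSON. arm_command: Moves the arm, as the interface text tells. Its arguments: {"type":"object","properties":{"xyz":{"type":"array"},"rot":{"type":"array"},"grip":{"type":"number"},"squeeze":{"type":"number"}},"required":["xyz","rot"]}

```bash
mkdir -p pics; cat > h.py <<'E'
from bench import r
import numpy as np, cv2
from scipy.spatial.transform import Rotation as R
def w(cam,p,T=None):
    T=np.array(r.camera_model(cam)["T"]) if T is None else T
    return (T@np.r_[p,1])[:3]
def see(cam,name=None):
    T=np.array(r.camera_model(cam)["T"]); im=r.camera(cam)
    if name: cv2.imwrite(f"pics/{name}.png",im[:,:,::-1])
    return T,im
def px(cam,u,v,z):
    m=r.camera_model(cam);T=np.array(m["T"])
    d=T[:3,:3]@np.array([(u-m["cx"])/m["fx"],-(v-m["cy"])/m["fy"],-1])
    return T[:3,3]+d*(z-T[2,3])/d[2]
def proj(cam,P):
    m=r.camera_model(cam);p=np.linalg.inv(np.array(m["T"]))@np.r_[P,1]
    return m["cx"]+m["fx"]*p[0]/-p[2], m["cy"]-m["fy"]*p[1]/-p[2]
E
python3 - <<'E'
from h import *
s=r.read_state();print(s)
print({k:v for k,v in r.camera_model("top").items()})
a=see("top","top0")[1];b=see("scene","sc0")[1]
for c in("top","scene"):
  for l in("mallet","lip_left","lip_right","lid","pencil_box"):
    for d in r.spot_point(l,c)[:3]: print(c,l,round(d["conf"],2),w(c,d["at"]).round(3),np.round(proj(c,w(c,d["at"]))))
for l in("tape_measure","lip_tin","match_box","stapler"):
    for d in r.look_for(l,"top")[:2]: print(l,round(d["conf"],2),w("top",d["at"]).round(3))
E
```

```text
{'time': 0.0, 'joint_positions': array([ 1.28439766,  0.33283884, -0.06471236,  1.46095248,  0.02164299,
        1.34989231, -0.08848453]), 'joint_vel': array([-2.98814454e-04, -3.67058870e-04, -8.75085547e-06, -3.49553734e-05,
        1.08304023e-03,  2.98790118e-04, -2.02216741e-03]), 'joint_torque': array([ 2.38829507e-04, -6.23245811e+01,  2.50645448e-02, -3.89894629e+01,
       -6.12170063e-02,  3.96849413e-02,  1.75347927e-04]), 'ee_pos': array([ 0.1628543 , -0.60300733,  0.22176929]), 'eef_rot': array([ 9.91309843e-01,  1.31545847e-01, -1.42740757e-04, -6.82306416e-04]), 'ft_force': array([-0.13336909,  0.15204485,  0.44808006]), 'torque': array([ 0.01031084, -0.00925007,  0.00992694]), 'grip_force': 0.0, 'width': 0.08700699357596071}
{'fx': 450.493613024676, 'fy': 450.493613024676, 'cx': 320.10784095945627, 'cy': 189.6538426826978, 'T': array([[-0.01718726,  0.98807712, -0.15299741,  0.30398583],
       [-0.99945935, -0.01268862,  0.03033151,  0.19391163],
       [ 0.02802854,  0.15343601,  0.987761  ,  1.16378134],
       [ 0.        ,  0.        ,  0.        ,  1.        ]])}
top mallet 0.66 [ 0.45  -0.007 -0.003] [383. 202.]
top mallet 0.53 [0.508 0.149 0.064] [324. 176.]
top lip_right 0.71 [0.509 0.148 0.064] [325. 176.]
top lip_right 0.6 [0.467 0.25  0.061] [284. 193.]
top lid 0.63 [0.494 0.202 0.049] [303. 183.]
top pencil_box 0.67 [0.562 0.225 0.001] [294. 161.]
scene mallet 0.73 [ 0.454 -0.007  0.001] [382. 195.]
scene mallet 0.71 [0.576 0.052 0.001] [330. 185.]
scene lip_left 0.93 [0.472 0.251 0.062] [295. 219.]
scene lip_right 0.65 [0.507 0.153 0.066] [319. 191.]
scene lid 0.69 [0.497 0.205 0.048] [304. 209.]
scene pencil_box 0.57 [ 0.562  0.228 -0.003] [279. 219.]
tape_measure 0.7 [ 0.602 -0.052  0.024]
lip_tin 0.79 [0.521 0.422 0.011]
match_box 0.87 [0.371 0.099 0.013]
stapler 0.88 [0.402 0.415 0.034]
```

View pics/top0.png

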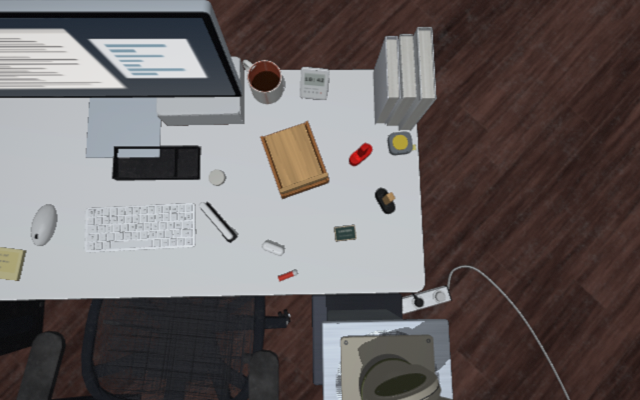

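View pics/sc0.png

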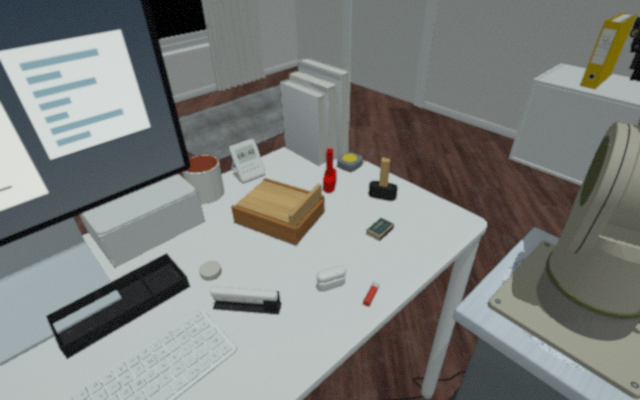

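The top and scene pictures agree. The black mallet stands at top px (385,200) and the red decoy at (361,154). The box is at (295,160) with its lip on the robot side, so the lid opens away from the robot at about 20° yaw. I'm moving above the mallet now.

>>> arm_command(
  xyz=[
    [0.017, 0.035, 0.01],
    [0.034, 0.07, 0.02],
    [0.05, 0.105, 0.03],
    [0.067, 0.14, 0.03],
    [0.084, 0.175, 0.03],
    [0.1, 0.21, 0.03],
    [0.117, 0.245, 0.03],
    [0.134, 0.28, 0.03],
    [0.15, 0.315, 0.03],
    [0.167, 0.35, 0.03],
    [0.184, 0.385, 0.03],
    [0.2, 0.42, 0.03],
    [0.217, 0.455, 0.03],
    [0.234, 0.49, 0.03],
    [0.25, 0.525, 0.03],
    [0.267, 0.56, 0.03],
    [0.28, 0.58, 0.03],
    [0.287, 0.596, 0.03],
    [0.287, 0.596, 0.03],
    [0.287, 0.596, 0.03],
  ],
  rot=[
    [0, 0, 0.02],
    [0, 0, 0.04],
    [0, 0, 0.06],
    [0, 0, 0.08],
    [0, 0, 0.1],
    [0, 0, 0.12],
    [0, 0, 0.14],
    [0, 0, 0.16],
    [0, 0, 0.18],
    [0, 0, 0.2],
    [0, 0, 0.22],
    [0, 0, 0.24],
    [0, 0, 0.26],
    [0, 0, 0.28],
    [0, 0, 0.28],
    [0, 0, 0.28],
    [0, 0, 0.28],
    [0, 0, 0.28],
    [0, 0, 0.28],
    [0, 0, 0.28],
  ],
  grip=1,
)

```text
time: 2.47
ee_pos: [0.45, -0.0068, 0.2526]
eef_rot: [0.963, 0.269, -0.0, -0.0]
ft_force: [-0.3, -1.0, -0.6]
width: 0.0871
grip_force: 0.0
```

```bash
python3 - <<'E'
from h import *
s=r.read_state();print(s["time"],s["ee_pos"],R.from_quat(s["eef_rot"]).as_matrix().round(3),s["ft_force"])
T,im=see("wrist","w1")
for l in("mallet","lip_left","lip_right"):
    for d in r.spot_point(l,"wrist")[:2]: print(l,round(d["conf"],2),w("wrist",d["at"],T).round(4),np.round(proj("wrist",w("wrist",d["at"],T))))
# head mask: dark pixels near
g=im.max(2)<60
n,lab,st,ce=cv2.connectedComponentsWithStats(g.astype(np.uint8))
for i in range(1,n):
    if st[i,4]>300: print(st[i],ce[i].round())
E
```

```text
2.4667 [ 0.45002246 -0.0068324   0.2525641 ] [[ 0.855  0.519 -0.   ]
 [ 0.519 -0.855  0.   ]
 [-0.    -0.    -1.   ]] [-0.2621987  -0.96154847 -0.55838497]
mallet 0.92 [ 0.4514 -0.0044  0.0033] [325. 171.]
mallet 0.59 [ 0.5782  0.0495 -0.0023] [341.  57.]
lip_left 0.65 [0.4701 0.2483 0.064 ] [116.  34.]
lip_right 0.64 [0.504  0.1492 0.0648] [221.  58.]
[  0  12  22  59 671] [ 7. 49.]
[317 146  24  56 623] [328. 166.]
[    0   180   640   220 62469] [247. 339.]
[  335   231   305    88 14187] [538. 276.]
[ 179  233   78   35 1031] [227. 253.]
```

View pics/w1.png

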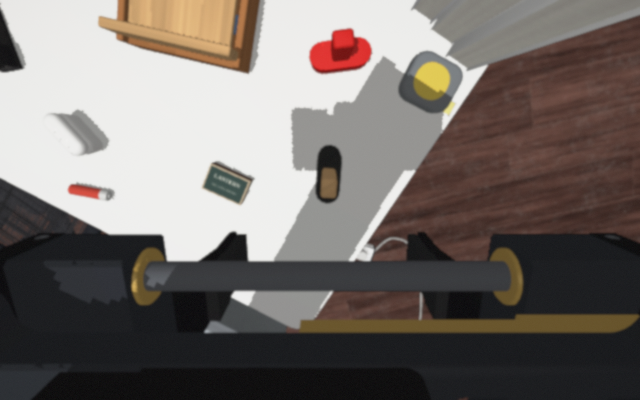

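The mallet head runs vertically in the wrist picture, from px (329,146) to (328,203), so it lies along tool x. The box lip is at upper left, from (100,22) to (245,55).

```bash
python3 - <<'E'
from h import *
im=cv2.imread("pics/w1.png")
sub=im[130:215,300:360].astype(int); 
m=((sub.max(2)<60)|((sub[:,:,2]-sub[:,:,0])>35)).astype(np.uint8)
n,lab,st,ce=cv2.connectedComponentsWithStats(m);i=1+np.argmax(st[1:,4]);print(st[i])
ys,xs=np.where(lab==i)
P=np.array([px("wrist",x+300,y+130,.034)[:2] for x,y in zip(xs,ys)],np.float32)
rc=cv2.minAreaRect(P);print(rc); print(P.mean(0))
for u,v in((329,146),(328,203),(319,175),(340,175)): print(px("wrist",u,v,.034))
print(px("wrist",328,190,.105)) 
E
```

```text
[  17   16   24   56 1059]
((0.4542677402496338, -0.008133374154567719), (0.06735152006149292, 0.02672448381781578), 28.162111282348633)
[ 0.45526895 -0.00727849]
[0.48328335 0.00864105 0.034     ]
[ 0.42317038 -0.02627071  0.034     ]
[0.44750188 0.00108623 0.034     ]
[ 0.46055493 -0.02059765  0.034     ]
[ 0.4508466  -0.00914847  0.105     ]
```

>>> arm_command(
  xyz=[
    [0.003, -0.001, -0.035],
    [0.003, -0.001, -0.07],
    [0.003, -0.001, -0.105],
    [0.003, -0.001, -0.14],
    [0.003, -0.001, -0.17],
    [0.003, -0.001, -0.195],
    [0.003, -0.001, -0.21],
    [0.003, -0.001, -0.21],
  ],
  rot=[
    [0, 0, -0.03],
    [0, 0, -0.03],
    [0, 0, -0.03],
    [0, 0, -0.03],
    [0, 0, -0.03],
    [0, 0, -0.03],
    [0, 0, -0.03],
    [0, 0, -0.03],
  ],
)

```text
time: 3.33
ee_pos: [0.4505, -0.0093, 0.0397]
eef_rot: [0.967, 0.253, -0.002, -0.001]
ft_force: [-1.3, 0.1, -0.4]
width: 0.0868
grip_force: 0.0
```

>>> arm_command(
  xyz=[
    [0, 0, 0],
    [0, 0, 0],
    [0, 0, 0],
    [0, 0, 0],
    [0, 0, 0],
    [0, 0, 0],
    [0, 0, 0],
    [0, 0, 0],
  ],
  rot=[
    [0, 0, 0],
    [0, 0, 0],
    [0, 0, 0],
    [0, 0, 0],
    [0, 0, 0],
    [0, 0, 0],
    [0, 0, 0],
    [0, 0, 0],
  ],
  grip=0,
  squeeze=50,
)

```text
time: 4.0
ee_pos: [0.4531, -0.0084, 0.0427]
eef_rot: [0.967, 0.254, 0.0, 0.0]
ft_force: [-0.6, 0.7, -0.6]
width: 0.0415
grip_force: 0.0
```

>>> arm_command(
  xyz=[
    [0, 0, 0],
    [0, 0, 0],
    [0, 0, 0],
    [0, 0, 0],
    [0, 0, 0],
    [0, 0, 0],
    [0, 0, 0],
  ],
  rot=[
    [0, 0, 0],
    [0, 0, 0],
    [0, 0, 0],
    [0, 0, 0],
    [0, 0, 0],
    [0, 0, 0],
    [0, 0, 0],
  ],
)

```text
time: 4.58
ee_pos: [0.453, -0.0084, 0.0425]
eef_rot: [0.967, 0.254, -0.0, -0.0]
ft_force: [-1.5, 0.5, 0.6]
width: 0.0158
grip_force: 50.0
```

```bash
python3 - <<'E'
from h import *
# refine lip from the wrist picture (w1): average of all estimates
L=np.array([[.472,.251],[.4701,.2483],[.467,.250]]).mean(0);Rr=np.array([[.509,.148],[.507,.153],[.504,.1492]]).mean(0)
d=L-Rr;print(L,Rr,np.linalg.norm(d));y=d/np.linalg.norm(d);x=np.array([y[1],-y[0]]);print("x",x,np.degrees(np.arctan2(x[1],x[0])))
# box rectangle in top picture for yaw
im=cv2.imread("pics/top0.png").astype(int);s=im[110:205,250:340]
m=((s[:,:,2]-s[:,:,0])>40).astype(np.uint8)
n,lab,st,ce=cv2.connectedComponentsWithStats(m);i=1+np.argmax(st[1:,4])
ys,xs=np.where(lab==i);P=np.array([px("top",a+250,b+110,.05)[:2] for a,b in zip(xs,ys)],np.float32)
print(cv2.minAreaRect(P))
st=r.read_state();print(st["width"],st["grip_force"],st["ee_pos"])
E
```

```text
[0.4697     0.24976667] [0.50666667 0.15006667] 0.10633261232775414
x [0.93762391 0.34765126] 20.343722811160134Traceback (most recent call last):
  File "<stdin>", line 9, in <module>
  File "h.py", line 12, in px
    m=r.camera_model(cam);T=np.array(m["T"])
ValueError: time passes only in moves, steps and waits
```

>>> arm_command(
  xyz=[
    [0, 0, 0.03],
    [0, 0, 0.06],
    [0, 0.02, 0.065],
    [0, 0.05, 0.065],
    [0, 0.08, 0.062],
    [-0.001, 0.11, 0.06],
    [-0.003, 0.13, 0.058],
    [-0.003, 0.138, 0.058],
    [-0.003, 0.138, 0.058],
    [-0.003, 0.138, 0.058],
  ],
  rot=[
    [0, 0, 0],
    [0, 0, 0],
    [0, 0, -0.04],
    [0, 0, -0.08],
    [0, 0, -0.12],
    [0, 0, -0.157],
    [0, 0, -0.157],
    [0, 0, -0.157],
    [0, 0, -0.157],
    [0, 0, -0.157],
  ],
  squeeze=60,
)

```text
time: 5.42
ee_pos: [0.45, 0.1289, 0.1004]
eef_rot: [0.984, 0.178, -0.0, 0.0]
ft_force: [0.3, -0.5, -1.5]
width: 0.0153
grip_force: 60.0
```

```bash
python3 - <<'E'
from h import *
s=r.read_state();print(s["time"],s["ee_pos"],s["ft_force"])
M=R.from_quat(s["eef_rot"]).as_matrix();print(np.degrees(np.arctan2(M[1,0],M[0,0])))
T,im=see("wrist","w2")
see("scene","sc2")
for c in("wrist","scene"):
  for l in("mallet","lip_left","lip_right"):
    for d in r.spot_point(l,c)[:2]: p=w(c,d["at"],T if c=="wrist" else None);print(c,l,round(d["conf"],2),p.round(4),np.round(proj(c,p)))
a=cv2.imread("pics/w2.png");b=cv2.imread("pics/sc2.png")[100:300,200:460]
cv2.imwrite("pics/c2.png",np.vstack([a[:240],cv2.resize(b,(640,int(200*640/260)))[80:440]]))
E
```

```text
5.4167 [0.44996944 0.12891977 0.10039049] [ 0.26183529 -0.49648303 -1.4820147 ]
20.464756640661026
wrist mallet 0.73 [ 5.79e-01  4.98e-02 -2.00e-04] [479.  87.]
wrist mallet 0.59 [0.4495 0.1298 0.059 ] [324. 226.]
wrist lip_left 0.68 [0.4692 0.2469 0.0622] [157. 137.]
wrist lip_right 0.56 [0.5051 0.1467 0.0622] [330. 139.]
scene mallet 0.91 [0.4525 0.1252 0.0572] [345. 199.]
scene mallet 0.62 [0.5765 0.055  0.0017] [329. 185.]
scene lip_left 0.75 [0.4708 0.2501 0.0601] [295. 220.]
scene lip_right 0.86 [0.5035 0.1552 0.0684] [319. 191.]
scene lip_right 0.6 [ 0.6079 -0.0583 -0.0009] [351. 165.]
```

View pics/c2.png

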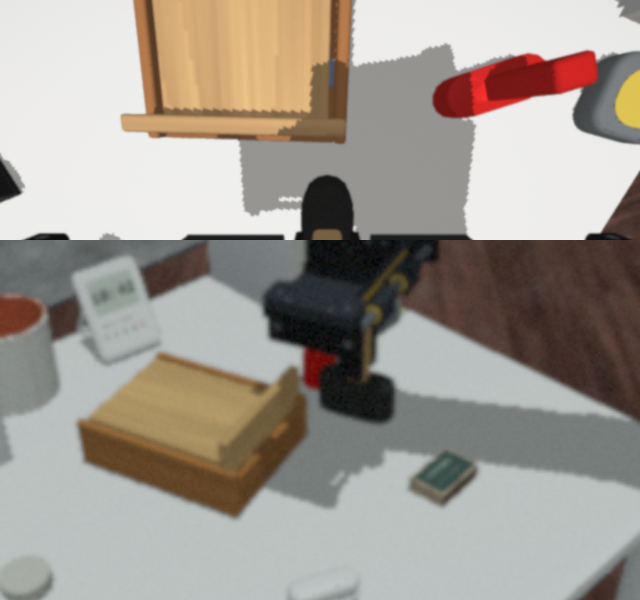

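The wrist picture shows the mallet head at px (326,176–240) in line with the right end of the lip. The lip's front edge runs from (122,130) to (345,141), so the lid's yaw is slightly below the tool's. I'll compute it.

```bash
python3 - <<'E'
from h import *
im=cv2.imread("pics/w2.png").astype(int)
wood=(im[:,:,2]-im[:,:,0])>25
def fit(cols,z,up=True):
    pts=[]
    for u in cols:
        v=max(np.where(wood[90:160,u])[0])+90; pts.append((u,v))
    q=np.array(pts);k,b=np.polyfit(q[:,0],q[:,1],1);print("edge",k,b,np.abs(q[:,1]-k*q[:,0]-b).max())
    A=px("wrist",cols[0],k*cols[0]+b,z);B=px("wrist",cols[-1],k*cols[-1]+b,z);return A,B
for z in(.05,.08):
  A,B=fit(range(128,148,4),z);print(z,A,B)
for uv in((122,114),(122,130),(345,123),(345,141),(347,123)):
  print(uv,px("wrist",*uv,.08).round(4),px("wrist",*uv,.05).round(4))
m=r.camera_model("wrist");print(np.array(m["T"]).round(3))
for u in(124,128,135,142,170,200,250,300,330,342): print(u,np.where(wood[90:160,u])[0].max()+90,[tuple(im[v,u]) for v in(115,122,128,133)][:4])
E
```

```text
edge -2.951818649636098e-15 131.0000000000004 2.842170943040401e-14
0.05 [0.46305633 0.27186168 0.05      ] [0.46667427 0.2621342  0.05      ]
edge -2.951818649636098e-15 131.0000000000004 2.842170943040401e-14
0.08 [0.47056828 0.25523361 0.08      ] [0.47367484 0.24688105 0.08      ]
(122, 114) [0.4785 0.2601 0.08  ] [0.4723 0.2776 0.05  ]
(122, 130) [0.4699 0.2585 0.08  ] [0.4623 0.2756 0.05  ]
(345, 123) [0.5168 0.1435 0.08  ] [0.5169 0.1417 0.05  ]
(345, 141) [0.5076 0.1399 0.08  ] [0.5062 0.1375 0.05  ]
(347, 123) [0.5171 0.1424 0.08  ] [0.5173 0.1405 0.05  ]
[[ 0.349  0.906  0.241  0.516]
 [-0.937  0.337  0.091  0.154]
 [ 0.001 -0.258  0.966  0.262]
 [ 0.     0.     0.     1.   ]]
124 130 [(np.int64(106), np.int64(148), np.int64(183)), (np.int64(114), np.int64(165), np.int64(206)), (np.int64(116), np.int64(163), np.int64(204)), (np.int64(235), np.int64(237), np.int64(237))]
128 131 [(np.int64(106), np.int64(146), np.int64(182)), (np.int64(114), np.int64(165), np.int64(205)), (np.int64(112), np.int64(163), np.int64(205)), (np.int64(230), np.int64(233), np.int64(234))]
135 131 [(
[... 842 characters left out ...]
), np.int64(175), np.int64(219)), (np.int64(115), np.int64(164), np.int64(206)), (np.int64(100), np.int64(143), np.int64(180))]
300 140 [(np.int64(75), np.int64(106), np.int64(133)), (np.int64(76), np.int64(109), np.int64(135)), (np.int64(70), np.int64(100), np.int64(124)), (np.int64(66), np.int64(95), np.int64(119))]
330 141 [(np.int64(44), np.int64(67), np.int64(98)), (np.int64(74), np.int64(107), np.int64(136)), (np.int64(71), np.int64(103), np.int64(129)), (np.int64(65), np.int64(93), np.int64(116))]
342 142 [(np.int64(46), np.int64(73), np.int64(107)), (np.int64(76), np.int64(108), np.int64(135)), (np.int64(72), np.int64(103), np.int64(129)), (np.int64(66), np.int64(94), np.int64(117))]
```

>>> arm_command(
  xyz=[
    [0.005, 0.0017, 0],
    [0.01, 0.0033, 0],
    [0.014, 0.005, 0],
    [0.018, 0.0063, 0],
    [0.0189, 0.0066, 0],
    [0.0189, 0.0066, 0],
  ],
  rot=[
    [0, 0, -0.025],
    [0, 0, -0.025],
    [0, 0, -0.025],
    [0, 0, -0.025],
    [0, 0, -0.025],
    [0, 0, -0.025],
  ],
)

```text
time: 6.32
ee_pos: [0.469, 0.1364, 0.1005]
eef_rot: [0.986, 0.165, -0.0, -0.0]
ft_force: [0.0, 0.7, -1.6]
width: 0.0159
grip_force: 60.0
```

>>> arm_command(
  xyz=[
    [0.001, 0.0003, 0],
    [0.0019, 0.0007, 0],
    [0.0028, 0.001, 0],
    [0.0038, 0.0013, 0],
  ],
  rot=[
    [0, 0, 0],
    [0, 0, 0],
    [0, 0, 0],
    [0, 0, 0],
  ],
)

```text
time: 6.65
ee_pos: [0.4727, 0.1375, 0.1006]
eef_rot: [0.986, 0.165, 0.0, 0.0]
ft_force: [-0.3, -0.7, -2.4]
width: 0.0162
grip_force: 60.0
```

>>> arm_command(
  xyz=[
    [0.0005, 0.0002, 0],
    [0.001, 0.0003, 0],
    [0.0014, 0.0005, 0],
    [0.0019, 0.0007, 0],
  ],
  rot=[
    [0, 0, 0],
    [0, 0, 0],
    [0, 0, 0],
    [0, 0, 0],
  ],
)

```text
time: 6.98
ee_pos: [0.4745, 0.1381, 0.1005]
eef_rot: [0.986, 0.165, -0.0, 0.0]
ft_force: [-1.4, -0.8, -0.6]
width: 0.0156
grip_force: 60.0
```

>>> arm_command(
  xyz=[
    [0.0005, 0.0002, 0],
    [0.001, 0.0003, 0],
    [0.0014, 0.0005, 0],
    [0.0019, 0.0007, 0],
  ],
  rot=[
    [0, 0, 0],
    [0, 0, 0],
    [0, 0, 0],
    [0, 0, 0],
  ],
)

```text
time: 7.32
ee_pos: [0.4765, 0.1389, 0.1005]
eef_rot: [0.986, 0.165, -0.0, 0.0]
ft_force: [-1.3, -1.0, -2.2]
width: 0.0155
grip_force: 60.0
```

```bash
python3 - <<'E'
from h import *
T,im=see("wrist","w3")
cv2.imwrite("pics/c3.png",cv2.resize(im[60:240,80:400,::-1],(800,450)))
print(r.read_state()["ft_force"])
E
```

```text
[ 0.78712334 -0.93294331 -1.6229339 ]
```

View pics/c3.png

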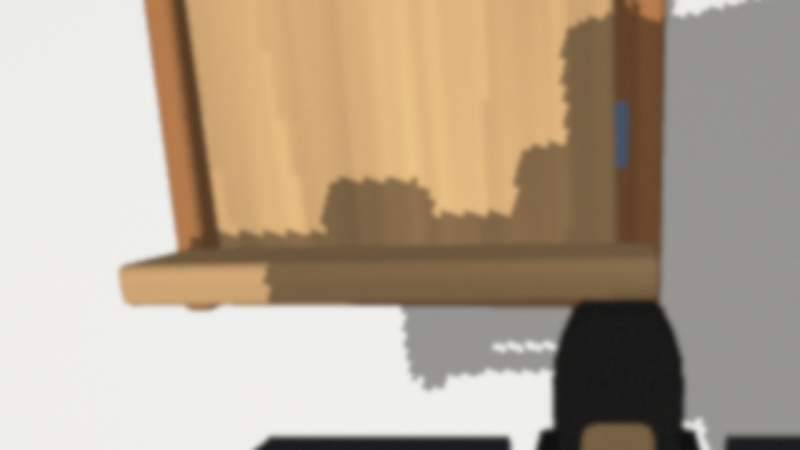

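The mallet end (crop px 620,300) is at the lip's front face, about 9 mm in from its right end (658), with the lip now square to the tool. I'm starting gentle pushes.

>>> arm_command(
  xyz=[
    [0.0005, 0.0002, 0],
    [0.001, 0.0003, 0],
    [0.0014, 0.0005, 0],
    [0.0019, 0.0007, 0],
  ],
  rot=[
    [0, 0, 0],
    [0, 0, 0],
    [0, 0, 0],
    [0, 0, 0],
  ],
)

```text
time: 7.7
ee_pos: [0.4772, 0.1391, 0.1002]
eef_rot: [0.986, 0.165, -0.001, 0.0]
ft_force: [-8.2, -2.7, 2.4]
width: 0.0156
grip_force: 60.0
```

>>> arm_command(
  xyz=[
    [0.0005, 0.0002, 0],
    [0.001, 0.0003, 0],
  ],
  rot=[
    [0, 0, 0],
    [0, 0, 0],
  ],
)

```text
time: 7.87
ee_pos: [0.4775, 0.1392, 0.1]
eef_rot: [0.986, 0.165, -0.002, 0.001]
ft_force: [-11.6, -4.2, 4.0]
width: 0.0155
grip_force: 60.0
```

>>> arm_command(
  xyz=[
    [0.0005, 0.0002, 0],
    [0.001, 0.0003, 0],
  ],
  rot=[
    [0, 0, 0],
    [0, 0, 0],
  ],
)

```text
time: 8.03
ee_pos: [0.4778, 0.1393, 0.0997]
eef_rot: [0.986, 0.165, -0.003, 0.001]
ft_force: [-14.3, -5.0, 5.5]
width: 0.0156
grip_force: 60.0
```

>>> arm_command(
  xyz=[
    [0.0003, 0.0001, 0.0005],
    [0.0004, 0.0001, 0.001],
  ],
  rot=[
    [0, 0, 0],
    [0, 0, 0],
  ],
)

```text
time: 8.2
ee_pos: [0.4777, 0.1392, 0.1]
eef_rot: [0.986, 0.165, -0.004, 0.001]
ft_force: [-9.5, -3.3, -5.8]
width: 0.0158
grip_force: 60.0
```

>>> arm_command(
  xyz=[
    [0.0005, 0.0002, -0.0003],
    [0.001, 0.0003, -0.0005],
  ],
  rot=[
    [0, 0, 0],
    [0, 0, 0],
  ],
)

```text
time: 8.37
ee_pos: [0.4783, 0.1394, 0.0998]
eef_rot: [0.986, 0.165, -0.004, 0.001]
ft_force: [-16.6, -5.8, 8.7]
width: 0.0157
grip_force: 60.0
```

>>> arm_command(
  xyz=[
    [0.0005, 0.0002, 0],
    [0.0007, 0.0003, 0],
  ],
  rot=[
    [0, 0, 0],
    [0, 0, 0],
  ],
)

```text
time: 8.53
ee_pos: [0.4785, 0.1395, 0.0998]
eef_rot: [0.986, 0.165, -0.005, 0.001]
ft_force: [-19.1, -7.1, 8.5]
width: 0.0156
grip_force: 60.0
```

>>> arm_command(
  xyz=[
    [-0.003, -0.001, 0],
    [-0.006, -0.002, 0],
    [-0.006, -0.002, 0],
  ],
  rot=[
    [0, 0, 0],
    [0, 0, 0],
    [0, 0, 0],
  ],
)

```text
time: 8.78
ee_pos: [0.4766, 0.139, 0.1012]
eef_rot: [0.986, 0.165, 0.001, -0.0]
ft_force: [-0.1, 0.7, -1.8]
width: 0.0156
grip_force: 60.0
```

```bash
python3 - <<'E'
from h import *
print(r.read_state()["ft_force"],r.read_state()["ee_pos"])
T,im=see("wrist","w4"); sc=see("scene","sc4")[1]
s0=cv2.imread("pics/sc2.png")
a=cv2.resize(im[60:240,80:400,::-1],(640,360))
b=cv2.resize(np.hstack([s0[170:250,225:365],sc[170:250,225:365,::-1]]),(800,229),interpolation=cv2.INTER_CUBIC)
cv2.imwrite("pics/c4.png",np.vstack([np.pad(a,((0,0),(0,160),(0,0))),b]))
for c in("wrist","scene"):
  for l in("mallet","lip_left","lip_right"):
    for d in r.spot_point(l,c)[:1]: print(c,l,round(d["conf"],2),w(c,d["at"],T if c=="wrist" else None).round(4))
E
```

```text
[-0.05525177  0.72627443 -1.80350954] [0.47655672 0.13904134 0.10120469]
wrist mallet 0.77 [ 0.5748  0.0509 -0.0024]
wrist lip_left 0.59 [0.4733 0.2475 0.0611]
wrist lip_right 0.79 [0.5107 0.1445 0.0648]
scene mallet 0.7 [0.4774 0.1397 0.0557]
scene lip_left 0.93 [0.4736 0.2533 0.0643]
scene lip_right 0.76 [0.5067 0.1556 0.0681]
```

View pics/c4.png

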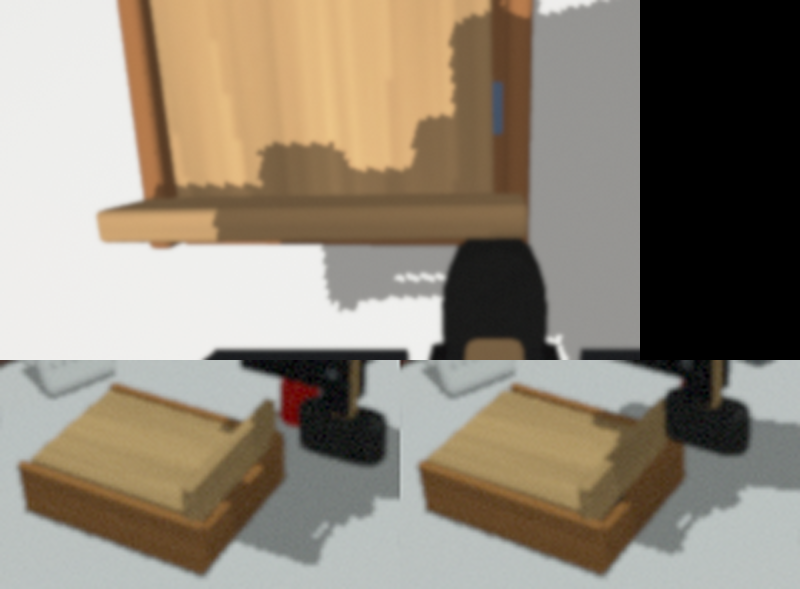

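The lip has barely moved, but vertical rubber friction (about 10 N) loads the contact. I'll try the left end, raising z slightly as I push to cancel it.

>>> arm_command(
  xyz=[
    [-0.009, -0.003, 0],
    [-0.018, 0.02, 0],
    [-0.028, 0.05, 0],
    [-0.038, 0.075, 0],
    [-0.0447, 0.0988, 0],
    [-0.0447, 0.0988, 0],
    [-0.042, 0.0998, 0],
    [-0.039, 0.1008, 0],
    [-0.037, 0.1015, 0],
    [-0.036, 0.1018, 0],
    [-0.0352, 0.1021, 0],
  ],
  rot=[
    [0, 0, 0],
    [0, 0, 0],
    [0, 0, 0],
    [0, 0, 0],
    [0, 0, 0],
    [0, 0, 0],
    [0, 0, 0],
    [0, 0, 0],
    [0, 0, 0],
    [0, 0, 0],
    [0, 0, 0],
  ],
)

```text
time: 10.1
ee_pos: [0.4413, 0.2397, 0.1008]
eef_rot: [0.986, 0.164, -0.001, 0.001]
ft_force: [-3.7, -3.0, -0.7]
width: 0.0157
grip_force: 60.0
```

>>> arm_command(
  xyz=[
    [0.0005, 0.0002, 0],
    [0.001, 0.0003, 0],
    [0.0014, 0.0005, 0],
    [0.0019, 0.0007, 0],
  ],
  rot=[
    [0, 0, 0],
    [0, 0, 0],
    [0, 0, 0],
    [0, 0, 0],
  ],
)

```text
time: 10.43
ee_pos: [0.4417, 0.2403, 0.1004]
eef_rot: [0.986, 0.165, -0.002, 0.001]
ft_force: [-8.9, -5.2, 2.8]
width: 0.0155
grip_force: 60.0
```

>>> arm_command(
  xyz=[
    [0.0005, 0.0002, 0.0001],
    [0.001, 0.0003, 0.0001],
    [0.0014, 0.0005, 0.0002],
    [0.0019, 0.0007, 0.0003],
  ],
  rot=[
    [0, 0, 0],
    [0, 0, 0],
    [0, 0, 0],
    [0, 0, 0],
  ],
)

```text
time: 10.77
ee_pos: [0.4425, 0.2407, 0.1004]
eef_rot: [0.986, 0.165, -0.003, 0.002]
ft_force: [-11.6, -6.7, 3.1]
width: 0.0158
grip_force: 60.0
```

>>> arm_command(
  xyz=[
    [0.0005, 0.0002, 0.0002],
    [0.001, 0.0003, 0.0003],
  ],
  rot=[
    [0, 0, 0],
    [0, 0, 0],
  ],
)

```text
time: 10.93
ee_pos: [0.4433, 0.241, 0.1005]
eef_rot: [0.986, 0.165, -0.003, 0.001]
ft_force: [-10.9, -6.1, 1.5]
width: 0.0154
grip_force: 60.0
```

>>> arm_command(
  xyz=[
    [0.0005, 0.0002, 0.0002],
    [0.001, 0.0003, 0.0003],
  ],
  rot=[
    [0, 0, 0],
    [0, 0, 0],
  ],
)

```text
time: 11.1
ee_pos: [0.4441, 0.2413, 0.1006]
eef_rot: [0.986, 0.165, -0.004, 0.001]
ft_force: [-12.3, -5.7, -0.7]
width: 0.0153
grip_force: 60.0
```

The left end is sliding at a steady 13 N or so.

>>> arm_command(
  xyz=[
    [0.0005, 0.0002, 0],
    [0.001, 0.0003, 0.0001],
  ],
  rot=[
    [0, 0, 0],
    [0, 0, 0],
  ],
)

```text
time: 11.27
ee_pos: [0.4451, 0.2416, 0.1006]
eef_rot: [0.986, 0.165, -0.004, 0.001]
ft_force: [-10.9, -4.6, -0.8]
width: 0.0155
grip_force: 60.0
```

>>> arm_command(
  xyz=[
    [0.0005, 0.0002, 0],
    [0.001, 0.0003, 0.0001],
  ],
  rot=[
    [0, 0, 0],
    [0, 0, 0],
  ],
)

```text
time: 11.43
ee_pos: [0.4456, 0.2418, 0.1006]
eef_rot: [0.986, 0.165, -0.004, 0.002]
ft_force: [-14.8, -6.8, 1.0]
width: 0.0154
grip_force: 60.0
```

>>> arm_command(
  xyz=[
    [-0.008, -0.003, 0],
    [-0.017, -0.006, 0],
    [-0.008, -0.032, 0],
    [0.002, -0.062, -0.001],
    [0.012, -0.092, -0.001],
    [0.018, -0.108, -0.001],
    [0.018, -0.108, -0.001],
    [0.022, -0.1067, -0.001],
    [0.025, -0.1055, -0.001],
    [0.0276, -0.1047, -0.001],
    [0.0276, -0.1047, -0.001],
  ],
  rot=[
    [0, 0, 0],
    [0, 0, 0],
    [0, 0, 0],
    [0, 0, 0],
    [0, 0, 0],
    [0, 0, 0],
    [0, 0, 0],
    [0, 0, 0],
    [0, 0, 0],
    [0, 0, 0],
    [0, 0, 0],
  ],
)

```text
time: 12.35
ee_pos: [0.4767, 0.1402, 0.1013]
eef_rot: [0.986, 0.166, 0.0, -0.0]
ft_force: [-0.0, 0.6, -3.1]
width: 0.0157
grip_force: 60.0
```

>>> arm_command(
  xyz=[
    [0.0005, 0.0002, 0],
    [0.001, 0.0003, 0.0001],
    [0.0014, 0.0005, 0.0002],
    [0.0019, 0.0007, 0.0003],
  ],
  rot=[
    [0, 0, 0],
    [0, 0, 0],
    [0, 0, 0],
    [0, 0, 0],
  ],
)

```text
time: 12.68
ee_pos: [0.4775, 0.1399, 0.1011]
eef_rot: [0.986, 0.166, -0.001, -0.0]
ft_force: [-7.0, 0.1, -0.4]
width: 0.0157
grip_force: 60.0
```

>>> arm_command(
  xyz=[
    [0.0005, 0.0002, 0.0001],
    [0.001, 0.0003, 0.0002],
    [0.0014, 0.0005, 0.0004],
    [0.0019, 0.0007, 0.0006],
  ],
  rot=[
    [0, 0, 0],
    [0, 0, 0],
    [0, 0, 0],
    [0, 0, 0],
  ],
)

```text
time: 13.02
ee_pos: [0.4781, 0.1401, 0.1012]
eef_rot: [0.986, 0.165, -0.003, 0.0]
ft_force: [-12.0, -1.7, 0.9]
width: 0.0157
grip_force: 60.0
```

>>> arm_command(
  xyz=[
    [0.0005, 0.0002, 0.0001],
    [0.001, 0.0003, 0.0002],
    [0.0014, 0.0005, 0.0003],
  ],
  rot=[
    [0, 0, 0],
    [0, 0, 0],
    [0, 0, 0],
  ],
)

```text
time: 13.27
ee_pos: [0.4789, 0.1404, 0.1013]
eef_rot: [0.986, 0.165, -0.003, 0.001]
ft_force: [-12.5, -2.7, 1.4]
width: 0.0158
grip_force: 60.0
```

>>> arm_command(
  xyz=[
    [0.0005, 0.0002, 0.0001],
    [0.001, 0.0003, 0.0002],
  ],
  rot=[
    [0, 0, 0],
    [0, 0, 0],
  ],
)

```text
time: 13.43
ee_pos: [0.4797, 0.1405, 0.1013]
eef_rot: [0.986, 0.165, -0.004, 0.001]
ft_force: [-14.2, -1.6, 1.0]
width: 0.0158
grip_force: 60.0
```

>>> arm_command(
  xyz=[
    [0.0005, 0.0002, 0],
    [0.001, 0.0003, 0.0001],
  ],
  rot=[
    [0, 0, 0],
    [0, 0, 0],
  ],
)

```text
time: 13.6
ee_pos: [0.4805, 0.1408, 0.1013]
eef_rot: [0.986, 0.165, -0.004, 0.001]
ft_force: [-12.7, -2.5, 1.0]
width: 0.0158
grip_force: 60.0
```

>>> arm_command(
  xyz=[
    [0.0005, 0.0002, 0],
    [0.001, 0.0003, 0.0001],
  ],
  rot=[
    [0, 0, 0],
    [0, 0, 0],
  ],
)

```text
time: 13.77
ee_pos: [0.4814, 0.1411, 0.1014]
eef_rot: [0.986, 0.165, -0.004, 0.001]
ft_force: [-15.0, -1.9, 1.6]
width: 0.0158
grip_force: 60.0
```

>>> arm_command(
  xyz=[
    [0.0004, 0.0001, 0],
    [0.0008, 0.0003, 0.0001],
  ],
  rot=[
    [0, 0, 0],
    [0, 0, 0],
  ],
)

```text
time: 13.93
ee_pos: [0.4817, 0.1412, 0.1014]
eef_rot: [0.986, 0.165, -0.005, 0.001]
ft_force: [-17.9, -3.5, 3.8]
width: 0.0159
grip_force: 60.0
```

>>> arm_command(
  xyz=[
    [-0.009, -0.003, 0],
    [-0.018, -0.006, 0],
    [-0.027, 0.024, -0.001],
    [-0.037, 0.054, -0.001],
    [-0.047, 0.084, -0.001],
    [-0.051, 0.0966, -0.001],
    [-0.051, 0.0966, -0.001],
    [-0.047, 0.098, -0.001],
    [-0.044, 0.099, -0.001],
    [-0.0416, 0.0999, -0.001],
    [-0.0416, 0.0999, -0.001],
  ],
  rot=[
    [0, 0, 0],
    [0, 0, 0],
    [0, 0, 0],
    [0, 0, 0],
    [0, 0, 0],
    [0, 0, 0],
    [0, 0, 0],
    [0, 0, 0],
    [0, 0, 0],
    [0, 0, 0],
    [0, 0, 0],
  ],
)

```text
time: 14.85
ee_pos: [0.4447, 0.2407, 0.1017]
eef_rot: [0.986, 0.164, -0.0, 0.0]
ft_force: [-1.4, -1.4, -2.4]
width: 0.0153
grip_force: 60.0
```

>>> arm_command(
  xyz=[
    [0.0005, 0.0002, 0],
    [0.001, 0.0003, 0.0001],
    [0.0014, 0.0005, 0.0002],
    [0.0019, 0.0007, 0.0003],
  ],
  rot=[
    [0, 0, 0],
    [0, 0, 0],
    [0, 0, 0],
    [0, 0, 0],
  ],
)

```text
time: 15.18
ee_pos: [0.4451, 0.2413, 0.1016]
eef_rot: [0.986, 0.165, -0.001, 0.001]
ft_force: [-6.6, -5.9, 0.4]
width: 0.0159
grip_force: 60.0
```

>>> arm_command(
  xyz=[
    [0.0005, 0.0002, 0.0001],
    [0.001, 0.0003, 0.0002],
    [0.0014, 0.0005, 0.0004],
    [0.0019, 0.0007, 0.0006],
  ],
  rot=[
    [0, 0, 0],
    [0, 0, 0],
    [0, 0, 0],
    [0, 0, 0],
  ],
)

```text
time: 15.52
ee_pos: [0.4457, 0.2415, 0.1017]
eef_rot: [0.986, 0.165, -0.003, 0.002]
ft_force: [-10.3, -7.6, 1.4]
width: 0.0156
grip_force: 60.0
```

>>> arm_command(
  xyz=[
    [0.0005, 0.0002, 0.0001],
    [0.001, 0.0003, 0.0002],
    [0.0014, 0.0005, 0.0003],
  ],
  rot=[
    [0, 0, 0],
    [0, 0, 0],
    [0, 0, 0],
  ],
)

```text
time: 15.77
ee_pos: [0.4466, 0.2419, 0.1017]
eef_rot: [0.986, 0.165, -0.003, 0.002]
ft_force: [-11.6, -7.3, 1.8]
width: 0.016
grip_force: 60.0
```

>>> arm_command(
  xyz=[
    [0.0005, 0.0002, 0],
    [0.001, 0.0003, 0.0001],
    [0.0014, 0.0005, 0.0002],
  ],
  rot=[
    [0, 0, 0],
    [0, 0, 0],
    [0, 0, 0],
  ],
)

```text
time: 16.02
ee_pos: [0.4479, 0.2424, 0.1018]
eef_rot: [0.986, 0.165, -0.003, 0.002]
ft_force: [-11.6, -6.9, -1.1]
width: 0.0158
grip_force: 60.0
```

>>> arm_command(
  xyz=[
    [0.0005, 0.0002, 0],
    [0.001, 0.0003, 0.0001],
  ],
  rot=[
    [0, 0, 0],
    [0, 0, 0],
  ],
)

```text
time: 16.18
ee_pos: [0.4488, 0.2426, 0.1019]
eef_rot: [0.986, 0.165, -0.004, 0.002]
ft_force: [-12.8, -6.9, -0.4]
width: 0.0156
grip_force: 60.0
```

>>> arm_command(
  xyz=[
    [0.0004, 0.0001, 0],
    [0.0008, 0.0003, 0],
  ],
  rot=[
    [0, 0, 0],
    [0, 0, 0],
  ],
)

```text
time: 16.35
ee_pos: [0.4491, 0.2428, 0.1018]
eef_rot: [0.986, 0.165, -0.004, 0.002]
ft_force: [-15.2, -8.4, 3.5]
width: 0.0156
grip_force: 60.0
```

>>> arm_command(
  xyz=[
    [-0.008, -0.003, 0],
    [-0.017, -0.006, 0],
    [-0.008, -0.032, -0.001],
    [0.002, -0.062, -0.002],
    [0.012, -0.092, -0.002],
    [0.018, -0.108, -0.002],
    [0.018, -0.108, -0.002],
    [0.022, -0.1067, -0.002],
    [0.025, -0.1055, -0.002],
    [0.0278, -0.1046, -0.002],
    [0.0278, -0.1046, -0.002],
  ],
  rot=[
    [0, 0, 0],
    [0, 0, 0],
    [0, 0, 0],
    [0, 0, 0],
    [0, 0, 0],
    [0, 0, 0],
    [0, 0, 0],
    [0, 0, 0],
    [0, 0, 0],
    [0, 0, 0],
    [0, 0, 0],
  ],
)

```text
time: 17.27
ee_pos: [0.4801, 0.1416, 0.1014]
eef_rot: [0.986, 0.166, -0.0, -0.0]
ft_force: [-0.7, -0.6, -1.8]
width: 0.0158
grip_force: 60.0
```

>>> arm_command(
  xyz=[
    [0.0005, 0.0002, 0],
    [0.001, 0.0003, 0.0001],
    [0.0014, 0.0005, 0.0002],
    [0.0019, 0.0007, 0.0003],
  ],
  rot=[
    [0, 0, 0],
    [0, 0, 0],
    [0, 0, 0],
    [0, 0, 0],
  ],
)

```text
time: 17.6
ee_pos: [0.4809, 0.1414, 0.1012]
eef_rot: [0.986, 0.166, -0.001, -0.0]
ft_force: [-7.3, 1.1, -0.7]
width: 0.016
grip_force: 60.0
```

>>> arm_command(
  xyz=[
    [0.0005, 0.0002, 0.0001],
    [0.001, 0.0003, 0.0002],
    [0.0014, 0.0005, 0.0004],
    [0.0019, 0.0007, 0.0006],
  ],
  rot=[
    [0, 0, 0],
    [0, 0, 0],
    [0, 0, 0],
    [0, 0, 0],
  ],
)

```text
time: 17.93
ee_pos: [0.4814, 0.1416, 0.1014]
eef_rot: [0.986, 0.166, -0.003, 0.0]
ft_force: [-12.6, -1.6, 1.7]
width: 0.0156
grip_force: 60.0
```

>>> arm_command(
  xyz=[
    [0.0005, 0.0002, 0.0001],
    [0.001, 0.0003, 0.0002],
    [0.0014, 0.0005, 0.0003],
  ],
  rot=[
    [0, 0, 0],
    [0, 0, 0],
    [0, 0, 0],
  ],
)

```text
time: 18.18
ee_pos: [0.4824, 0.1419, 0.1014]
eef_rot: [0.986, 0.166, -0.003, 0.0]
ft_force: [-12.8, -2.1, 0.9]
width: 0.0156
grip_force: 60.0
```

>>> arm_command(
  xyz=[
    [0.0005, 0.0002, 0],
    [0.001, 0.0003, 0.0001],
    [0.0014, 0.0005, 0.0002],
  ],
  rot=[
    [0, 0, 0],
    [0, 0, 0],
    [0, 0, 0],
  ],
)

```text
time: 18.43
ee_pos: [0.4841, 0.1425, 0.1016]
eef_rot: [0.986, 0.166, -0.003, 0.0]
ft_force: [-7.8, 0.1, -3.1]
width: 0.0157
grip_force: 60.0
```

>>> arm_command(
  xyz=[
    [0.0005, 0.0002, 0],
    [0.001, 0.0003, 0.0001],
  ],
  rot=[
    [0, 0, 0],
    [0, 0, 0],
  ],
)

```text
time: 18.6
ee_pos: [0.4858, 0.1429, 0.1017]
eef_rot: [0.986, 0.165, -0.002, 0.0]
ft_force: [-6.0, -0.2, -4.2]
width: 0.0156
grip_force: 60.0
```

>>> arm_command(
  xyz=[
    [0.0004, 0.0001, 0],
    [0.0008, 0.0003, 0],
  ],
  rot=[
    [0, 0, 0],
    [0, 0, 0],
  ],
)

```text
time: 18.77
ee_pos: [0.4878, 0.1432, 0.1023]
eef_rot: [0.986, 0.165, -0.001, 0.0]
ft_force: [-2.2, 0.1, -3.0]
width: 0.0153
grip_force: 60.0
```

```bash
python3 - <<'E'
from h import *
T,im=see("wrist","w5"); sc=see("scene","sc5")[1]
a=cv2.resize(im[60:240,80:400,::-1],(640,360))
b=cv2.resize(sc[160:260,215:375,::-1],(360,225),interpolation=cv2.INTER_CUBIC)
cv2.imwrite("pics/c5.png",np.vstack([a,np.pad(b,((0,0),(0,280),(0,0)))]))
for c in("wrist","scene"):
  for l in("mallet","lip_left","lip_right"):
    for d in r.spot_point(l,c)[:1]: print(c,l,round(d["conf"],2),w(c,d["at"],T if c=="wrist" else None).round(4))
E
```

```text
wrist mallet 0.85 [0.4878 0.1454 0.0595]
wrist lip_left 0.96 [0.4855 0.2544 0.0638]
wrist lip_right 0.8 [0.52   0.1518 0.0676]
scene mallet 0.73 [0.4859 0.1453 0.0562]
scene lip_left 0.72 [0.4878 0.2551 0.0642]
scene lip_right 0.65 [0.5209 0.1576 0.0691]
```

View pics/c5.png

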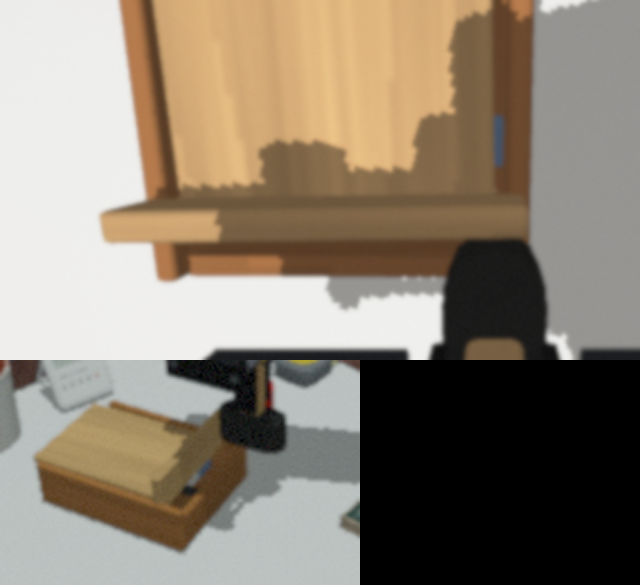

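The lip has moved about 14 mm: the box front wall now shows below it at px (180–460, 245–275), and the force has fallen to 2 N, so it's loose. I'm pushing the middle gently with the mallet.

>>> arm_command(
  xyz=[
    [-0.008, -0.003, 0],
    [-0.012, 0.01, 0],
    [-0.02, 0.03, 0],
    [-0.0252, 0.0484, 0],
    [-0.0252, 0.0484, 0],
    [-0.022, 0.0495, 0],
    [-0.02, 0.0502, 0],
    [-0.0186, 0.0507, 0],
    [-0.0176, 0.051, 0],
  ],
  rot=[
    [0, 0, 0],
    [0, 0, 0],
    [0, 0, 0],
    [0, 0, 0],
    [0, 0, 0],
    [0, 0, 0],
    [0, 0, 0],
    [0, 0, 0],
    [0, 0, 0],
  ],
)

```text
time: 19.92
ee_pos: [0.4716, 0.1934, 0.1028]
eef_rot: [0.986, 0.164, -0.0, 0.0]
ft_force: [-0.8, -0.4, -1.8]
width: 0.0157
grip_force: 60.0
```

>>> arm_command(
  xyz=[
    [0.0005, 0.0002, 0],
    [0.001, 0.0003, 0],
    [0.0014, 0.0005, 0],
    [0.0019, 0.0007, 0],
  ],
  rot=[
    [0, 0, 0],
    [0, 0, 0],
    [0, 0, 0],
    [0, 0, 0],
  ],
)

```text
time: 20.25
ee_pos: [0.4729, 0.1948, 0.1028]
eef_rot: [0.986, 0.165, -0.0, 0.0]
ft_force: [-0.3, -0.5, -1.7]
width: 0.0154
grip_force: 60.0
```

>>> arm_command(
  xyz=[
    [0.0005, 0.0002, 0],
    [0.001, 0.0003, 0],
    [0.0014, 0.0005, 0],
    [0.0019, 0.0007, 0],
  ],
  rot=[
    [0, 0, 0],
    [0, 0, 0],
    [0, 0, 0],
    [0, 0, 0],
  ],
)

```text
time: 20.58
ee_pos: [0.4749, 0.1957, 0.1029]
eef_rot: [0.986, 0.165, 0.0, 0.0]
ft_force: [0.5, 0.1, -2.2]
width: 0.0158
grip_force: 60.0
```

>>> arm_command(
  xyz=[
    [0.0009, 0.0003, 0],
    [0.0019, 0.0007, 0],
    [0.0028, 0.001, 0],
    [0.0038, 0.0013, 0],
    [0.0047, 0.0016, 0],
    [0.0057, 0.002, 0],
    [0.0066, 0.0023, 0],
    [0.0076, 0.0026, 0],
    [0.0085, 0.0029, 0],
    [0.0095, 0.0033, 0],
  ],
  rot=[
    [0, 0, 0],
    [0, 0, 0],
    [0, 0, 0],
    [0, 0, 0],
    [0, 0, 0],
    [0, 0, 0],
    [0, 0, 0],
    [0, 0, 0],
    [0, 0, 0],
    [0, 0, 0],
  ],
)

```text
time: 21.42
ee_pos: [0.4845, 0.199, 0.1029]
eef_rot: [0.986, 0.165, 0.0, 0.0]
ft_force: [-0.4, -1.5, -1.8]
width: 0.0157
grip_force: 60.0
```

```bash
python3 - <<'E'
from h import *
T,im=see("wrist","w6");see("scene","sc6")
for c in("wrist","scene"):
  for l in("mallet","lip_left","lip_right"):
    for d in r.spot_point(l,c)[:1]: print(c,l,round(d["conf"],2),w(c,d["at"],T if c=="wrist" else None).round(4))
E
```

```text
wrist mallet 0.97 [0.4861 0.1999 0.0616]
wrist lip_left 0.58 [0.5002 0.2568 0.0652]
wrist lip_right 0.78 [0.5378 0.1586 0.0645]
scene mallet 0.85 [0.4831 0.2001 0.059 ]
scene lip_left 0.89 [0.4983 0.2602 0.0612]
```

>>> arm_command(
  xyz=[
    [0.0011, 0.0004, 0],
    [0.0022, 0.0008, 0],
    [0.0033, 0.0012, 0],
    [0.0044, 0.0015, 0],
    [0.0055, 0.0019, 0],
    [0.0066, 0.0023, 0],
    [0.0077, 0.0027, 0],
    [0.0088, 0.003, 0],
    [0.0099, 0.0034, 0],
    [0.011, 0.0038, 0],
    [0.0121, 0.0042, 0],
    [0.0132, 0.0046, 0],
    [0.0143, 0.0049, 0],
    [0.0154, 0.0053, 0],
    [0.0165, 0.0057, 0],
    [0.0176, 0.0061, 0],
  ],
  rot=[
    [0, 0, 0],
    [0, 0, 0],
    [0, 0, 0],
    [0, 0, 0],
    [0, 0, 0],
    [0, 0, 0],
    [0, 0, 0],
    [0, 0, 0],
    [0, 0, 0],
    [0, 0, 0],
    [0, 0, 0],
    [0, 0, 0],
    [0, 0, 0],
    [0, 0, 0],
    [0, 0, 0],
    [0, 0, 0],
  ],
)

```text
time: 23.15
ee_pos: [0.5021, 0.2051, 0.1029]
eef_rot: [0.986, 0.165, 0.0, 0.0]
ft_force: [-0.7, 0.1, -1.3]
width: 0.016
grip_force: 60.0
```

>>> arm_command(
  xyz=[
    [0.0007, 0.0003, 0],
    [0.0014, 0.0005, 0],
    [0.0021, 0.0007, 0],
    [0.0028, 0.001, 0],
  ],
  rot=[
    [0, 0, 0],
    [0, 0, 0],
    [0, 0, 0],
    [0, 0, 0],
  ],
)

```text
time: 23.48
ee_pos: [0.5048, 0.2061, 0.1029]
eef_rot: [0.986, 0.165, -0.0, 0.0]
ft_force: [-0.1, -0.0, -2.2]
width: 0.0156
grip_force: 60.0
```

>>> arm_command(
  xyz=[
    [0.0007, 0.0003, 0],
    [0.0014, 0.0005, 0],
    [0.0021, 0.0007, 0],
    [0.0028, 0.001, 0],
  ],
  rot=[
    [0, 0, 0],
    [0, 0, 0],
    [0, 0, 0],
    [0, 0, 0],
  ],
)

```text
time: 23.82
ee_pos: [0.5072, 0.207, 0.1028]
eef_rot: [0.986, 0.165, -0.0, 0.0]
ft_force: [-4.5, -1.3, 0.4]
width: 0.0158
grip_force: 60.0
```

>>> arm_command(
  xyz=[
    [0.0005, 0.0002, 0],
    [0.0009, 0.0003, 0],
    [0.0009, 0.0003, 0],
  ],
  rot=[
    [0, 0, 0],
    [0, 0, 0],
    [0, 0, 0],
  ],
)

```text
time: 24.07
ee_pos: [0.5073, 0.207, 0.1025]
eef_rot: [0.986, 0.165, -0.001, 0.001]
ft_force: [-5.8, -2.3, 1.2]
width: 0.0157
grip_force: 60.0
```

```bash
python3 - <<'E'
from h import *
T,im=see("wrist","w7");see("scene","sc7");see("top","top7")
for c in("wrist","scene","top"):
  for l in("mallet","lip_left","lip_right"):
    for d in r.spot_point(l,c)[:1]: print(c,l,round(d["conf"],2),w(c,d["at"],T if c=="wrist" else None).round(4))
a=im[0:240,:,::-1];b=cv2.imread("pics/top7.png")[100:260,220:440]
cv2.imwrite("pics/c7.png",np.vstack([a,np.pad(cv2.resize(b,(440,320)),((0,0),(0,200),(0,0)))]))
E
```

```text
wrist mallet 0.89 [ 0.58    0.0506 -0.0011]
wrist lip_left 0.85 [0.5236 0.2635 0.0615]
wrist lip_right 0.58 [0.5584 0.1645 0.069 ]
scene mallet 0.94 [0.5085 0.2039 0.0569]
scene lip_left 0.6 [0.5233 0.271  0.0626]
scene lip_right 0.55 [ 0.6085 -0.0591 -0.0007]
top mallet 0.65 [ 0.5711  0.0534 -0.0018]
```

View pics/c7.png

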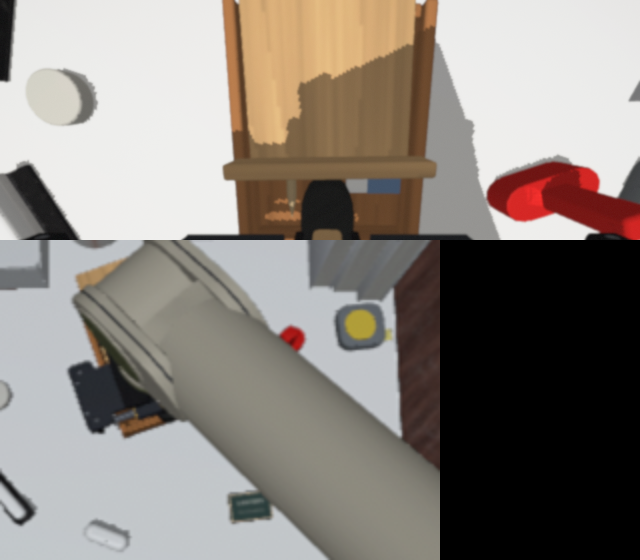

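The lip stands at (0.541, 0.214), about 54 mm open, and a rising force confirms the stop. Now I'm returning the mallet to its place.

>>> arm_command(
  xyz=[
    [-0.006, -0.002, 0],
    [-0.014, -0.005, 0.015],
    [-0.025, -0.02, 0.035],
    [-0.035, -0.05, 0.04],
    [-0.045, -0.085, 0.04],
    [-0.055, -0.12, 0.04],
    [-0.057, -0.155, 0.03],
    [-0.057, -0.185, 0.01],
    [-0.057, -0.205, -0.015],
    [-0.057, -0.207, -0.035],
    [-0.057, -0.207, -0.048],
    [-0.057, -0.207, -0.054],
    [-0.057, -0.207, -0.056],
    [-0.057, -0.207, -0.056],
    [-0.057, -0.207, -0.056],
  ],
  rot=[
    [0, 0, 0],
    [0, 0, 0],
    [0, 0, 0],
    [0, 0, 0],
    [0, 0, 0],
    [0, 0, 0],
    [0, 0, 0],
    [0, 0, 0],
    [0, 0, 0],
    [0, 0, 0],
    [0, 0, 0],
    [0, 0, 0],
    [0, 0, 0],
    [0, 0, 0],
    [0, 0, 0],
  ],
)

```text
time: 25.92
ee_pos: [0.4522, 0.0008, 0.0477]
eef_rot: [0.986, 0.166, 0.001, 0.0]
ft_force: [0.8, 0.6, -1.6]
width: 0.0157
grip_force: 60.0
```

>>> arm_command(
  xyz=[
    [0, 0, -0.001],
    [0, 0, -0.002],
    [0, 0, -0.003],
    [0, 0, -0.003],
  ],
  rot=[
    [0, 0, 0],
    [0, 0, 0],
    [0, 0, 0],
    [0, 0, 0],
  ],
)

```text
time: 26.25
ee_pos: [0.4515, 0.0004, 0.0439]
eef_rot: [0.986, 0.165, 0.0, 0.0]
ft_force: [-0.0, 0.3, -2.4]
width: 0.0158
grip_force: 60.0
```

>>> arm_command(
  xyz=[
    [0, 0, -0.0007],
    [0, 0, -0.0014],
    [0, 0, -0.0014],
    [0, 0, -0.0014],
  ],
  rot=[
    [0, 0, 0],
    [0, 0, 0],
    [0, 0, 0],
    [0, 0, 0],
  ],
)

```text
time: 26.58
ee_pos: [0.4516, 0.0004, 0.0426]
eef_rot: [0.986, 0.165, 0.0, 0.0]
ft_force: [-0.7, -0.4, -0.3]
width: 0.0158
grip_force: 60.0
```

>>> arm_command(
  xyz=[
    [0, 0, -0.0005],
    [0, 0, -0.0005],
  ],
  rot=[
    [0, 0, 0],
    [0, 0, 0],
  ],
  squeeze=10,
)

```text
time: 26.75
ee_pos: [0.4517, 0.0004, 0.0425]
eef_rot: [0.986, 0.165, 0.0, 0.0]
ft_force: [-3.0, -0.1, 7.9]
width: 0.0161
grip_force: 10.0
```

>>> arm_command(
  xyz=[
    [0, 0, 0],
    [0, 0, 0],
    [0, 0, 0],
    [0, 0, 0],
    [0, 0, 0],
    [0, 0, 0],
    [0, 0, 0],
    [0, 0, 0],
    [0, 0, 0],
    [0, 0, 0],
  ],
  rot=[
    [0, 0, 0],
    [0, 0, 0],
    [0, 0, 0],
    [0, 0, 0],
    [0, 0, 0],
    [0, 0, 0],
    [0, 0, 0],
    [0, 0, 0],
    [0, 0, 0],
    [0, 0, 0],
  ],
  grip=0.9,
)

```text
time: 27.58
ee_pos: [0.4515, 0.0004, 0.042]
eef_rot: [0.986, 0.165, 0.0, 0.0]
ft_force: [0.2, -0.1, 0.8]
width: 0.0735
grip_force: 0.0
```

>>> arm_command(
  xyz=[
    [0, 0, 0.02],
    [0, 0, 0.05],
    [0, 0, 0.085],
    [0, 0, 0.12],
    [0, 0, 0.155],
    [0, 0, 0.19],
    [0, 0, 0.22],
    [0, 0, 0.22],
    [0, 0, 0.22],
  ],
  rot=[
    [0, 0, 0],
    [0, 0, 0],
    [0, 0, 0],
    [0, 0, 0],
    [0, 0, 0],
    [0, 0, 0],
    [0, 0, 0],
    [0, 0, 0],
    [0, 0, 0],
  ],
)

```text
time: 28.33
ee_pos: [0.4523, 0.0004, 0.2633]
eef_rot: [0.986, 0.165, 0.001, 0.001]
ft_force: [-1.2, -0.7, -1.0]
width: 0.0781
grip_force: 0.0
```

```bash
python3 - <<'E'
from h import *
T,im=see("wrist","w8");sc=see("scene","sc8")[1]
for c in("wrist","scene"):
  for l in("mallet","lip_left","lip_right"):
    for d in r.spot_point(l,c)[:2]: print(c,l,round(d["conf"],2),w(c,d["at"],T if c=="wrist" else None).round(4))
for l in("tape_measure","lip_tin","match_box","stapler"):
    for d in r.look_for(l,"scene")[:1]: print(l,round(d["conf"],2),w("scene",d["at"]).round(3))
cv2.imwrite("pics/c8.png",cv2.resize(sc[120:320,180:480,::-1],(780,520)))
E
```

```text
wrist mallet 0.91 [0.4508 0.0035 0.0022]
wrist mallet 0.72 [ 0.5756  0.0496 -0.0008]
wrist lip_left 0.76 [0.5223 0.2612 0.0651]
wrist lip_right 0.62 [0.5569 0.1635 0.065 ]
scene mallet 0.92 [0.5775 0.0558 0.001 ]
scene mallet 0.55 [ 4.509e-01 -2.000e-04 -6.000e-04]
scene lip_left 0.78 [0.5243 0.2683 0.062 ]
scene lip_right 0.95 [0.558  0.1708 0.0683]
tape_measure 0.69 [ 0.595 -0.036  0.023]
lip_tin 0.64 [0.51  0.428 0.015]
match_box 0.74 [0.365 0.104 0.019]
stapler 0.81 [0.396 0.425 0.024]
```

View pics/c8.png

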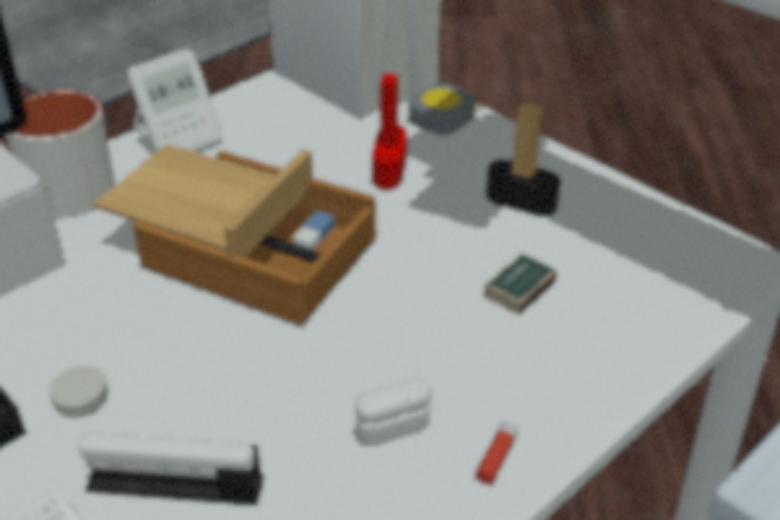

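The lid is fully open (lip at crop px 270,200), the mallet stands upright at (525,160), and the bystanders are in place. Handing in.

```bash
python3 -c "
from bench import r
print(r.close_job())"
```

```text
the job is handed in; nothing more can be done
None
```

The job is handed in with the lid tapped loose and slid to its stop (about 54 mm), the mallet upright on the desk and the bystanders in place; the one worry is an early tap on the right end, where the wrist read about 20 N sideways plus up to 10 N vertical against the 21 N limit, and no verdict came back.

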